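Fit the sanding drum to the spindle of a shoe-repair bench finisher

ROBOT

A 6-joint arm with a two-finger parallel gripper is mounted at the origin on the work surface. World frame = base frame: x ahead of the robot, y to its left, z up, the work surface at z = 0. Lengths are in m, angles in rad, forces in N, time in s.
With the tool pointing down it reaches from about 0.35 to 0.775 m from the base axis. Payload 7.3 kg.
Tool frame: the origin (TCP) lies at the very end of the fingers, on their centre line; the grasp point (between the pads) lies grip_point_offset behind it (grip_point_offset is the distance from the TCP to the grasp point, in m); z points along the fingers, y is the direction in which the jaws open and shut (so a half turn about z gives the same grasp; the last joint's range is limited). The gripper opens to 92 mm and grips with 3 to 60 N. Pads are 19 mm wide; open, the fingers measure 130 mm over their backs; the gripper's body (75 mm by 190 mm) begins 47 mm behind the grasp point.
Start: joints at [-1.266, 0.342, 1.524, -0, 1.275, -0.146], TCP at [0.229, -0.473, 0.197] pointing down, gripper open.
Joint ranges: [-2.53, 2.53], [-0.77, 2.02], [0.04, 2.7], [-1, 4.14], [0.28, 2.66], [-3.11, 3.11]. Speed limits (rad/s): [2.57, 2.57, 3.14, 3.14, 3.14, 3.14].

INTERFACE

Orientations are given as [roll, pitch, yaw] about the fixed x, y, z axes, in that order (R = Rz(yaw) Ry(pitch) Rx(roll)).
In Python, from cell import * gives the robot as it stands.
- The arm moves only by the shell command python3 -m inch 'ROWS' [OPENING] [FORCE]. ROWS is JSON, a list that holds one entry, the list of rows, each a list of 4 numbers: the shift along the tool's x, y, z in mm, then the turn about the tool's z in rad. In form: [[[x, y, z, roll], ...]]. A call has 1 to 10 rows; each row shifts and turns the commanded pose from where the row before left it, along the tool's axes as they then stand; what a row does not reach is not made up. A row lasts 1/8 s, in which the tool goes at most 62.5 mm and 10.7 degrees, less where a joint would pass 70% of its speed; a pose out of reach is approached as far as the arm can. A call with a gripper value outside its range is refused whole. OPENING is the closure, from -1 (fully open) to 1 (shut), set as the call begins (- or left out, the last holds). The fingers move at their own pace and stop on an object; FORCE is the grip in N (left out, the last holds). Time passes only in rows, so rows that do not move let the fingers close. It gives the time, the measured TCP pose, the force and the opening at its end, in the units of the state.
- observe(): the state, without advancing time (a new reading comes with each control period).
- read_camera(name): name is "scene" or "top" or "wrist"; returns a dict with "img" (480x640x3 uint8, blue, green, red), "fx", "fy", "cx", "cy" (pixels), "eye" and "rotation" of the camera in the world; the wrist camera has in their place "T_tool_cam" (4x4, takes a point from camera to tool coordinates, whose origin is the TCP and whose axes are the flange's). Camera axes: x right, y down, z forward; pixel columns grow to the right and rows downward; lengths in m; the calibration is good to about 2 mm. A picture is of the moment at which its call begins: read the wrist's pose just before it. There is no depth.
- hand_in(): hands the job in, once; it reports no verdict.
Trained networks look in the newest picture that a camera, given by its name, has taken for a name from the list of things; names that differ only in an ending like _2 or _b are one class to them, and where a whole thing is asked for, a point or a joint stands for the part that bears it (a point fixed in the world has none). Each returns a list of dicts, best first, with "conf" (0 to 1); they miss things now and then, are a little off and sometimes report something else, mostly with a low value. They report only what shows in the picture. A call takes as long as a camera call. They do not tell look-alikes from the thing itself.
- boxes_of(camera, label): "at" ([row, column] in pixels, amid what is visible of it).
- place_of(camera, label): "at" ([row, column] in pixels: a listed point, or the origin of a listed thing).
The state is a dict: "time": time; "qpos": joint angles; "qvel": joint speeds; "joint_efforts": joint torques, N m; "tool_pos": TCP position; "tool_rot": TCP orientation; "contact_force": force on the tool from outside, world axes, zero at the start; "torque": the same for the moment, N m; "opening": finger opening in m.
Only numpy, scipy, OpenCV 4.12 (cv2) and the standard library are available. Lean on these libraries where they do the work, as an engineer would, in place of code of your own. Each camera call takes 0.05 s, during which the arm holds its last target. There are 200 camera calls.

TASK

Fit the sanding drum, the straight-sided flat-topped head among the three in the wooden rack, to the upright spindle of the bench finisher: lower its tapered shank into the bore, turn it under light pressure until the slots of its collar drop over the two drive dogs, then press it past the spring catch until the collar sits fully home on the spindle nose, and let go. Never bear hard on the dogs or knock the machine. Leave the other two heads in the rack and everything else on the bench where it is.

Things in the scene. Friction and masses are not known exactly. Their poses are not given: they have to be found in the camera images.
- drum (a point): Centre (on the axis, half-way up) of the sanding drum: brown straight-sided abrasive cylinder, 50 mm wide, 44 mm high, flat top, axis z up, head mass about 0.45 kg. It stands in one of the rack's three holes, at any yaw, its collar on the rack's top; grip it round its side at any yaw. A steel collar 58 mm wide begins 28 mm below this point.
- collar (a point): Centre of the underside of the drum's steel collar, on its axis 44 mm below the drum's centre. Two slots 9 mm wide, 12 mm deep cross this face at right angles, along this point's x and y. Below hangs the shank: a taper 24 mm wide at this face and 13 mm wide 38 mm down, then a knob 12 mm wide, ending 53 mm below this face.
- nose (a point): Centre of the flat top face, 59 mm wide, of the finisher's spindle nose, 170 mm above the table; z up; it does not turn with the spindle. The tapered bore, 25 mm wide here, goes straight down. Fully home the collar lies on this face (collar at this point). The spindle turns about z only, against a stiff drag of 0.35 N m; the machine must never take over 80 N.
- dogs (a point): On the spindle axis 10 mm above the nose face, level with the tops of its two drive dogs: steel blocks 7 mm wide, 9 mm long radially, 10 mm high, opposite each other, middles 21.5 mm from the axis. They stand at any angle, not measured (seen from above; turning the head up to a quarter turn finds them). Until then the collar stops here; over 30 N bruises them.
- catch (a point): Point on the spindle axis 44 mm below the nose face, level with the spring balls hidden in the bore. Once the slots are over the dogs, the head's own weight brings the collar to about 7 mm above the nose face; from there the balls resist, up to 18 N, until about 2.5 mm above it, then it snaps home.
- finisher: The bench finisher, a fixed grey machine: origin on the table under the spindle axis. Its foot covers x from -105 to 295 mm and y from -105 to 105 mm of its frame; a motor 96 mm thick and 191 mm high stands with its axis 165 mm along +x from the spindle.
- rack: The fixed wooden rack, a block 100 mm (x) by 300 mm (y) by 60 mm high, origin under its middle; three upright holes 28 mm wide through it at y = -100, 0 and 100 mm of its frame hold the heads.
- bob (a point): Middle of the domed black rubber buffing head (60 mm wide) in another hole of the rack, 41 mm above the rack's top: leave it.
- brush (a point): Middle of the flat round brush head (73 mm wide) in another hole of the rack, 33 mm above the rack's top: leave it.
- last: Wooden shoe last, 230 x 84 x 88 mm high, origin under its middle, toe to +x: leave it.
- hammer: Hammer, 240 mm long along x, 26 mm high, head at +x: leave it.
- awl: Awl, 150 mm long along x, 26 mm high: leave it.
- tin: Round tin of polish, 83 mm wide, 27 mm high, origin under its middle: leave it.
- gluecan: Can of glue, 93 mm wide, 111 mm high, origin under its middle: leave it.
- heels: Two rubber heels stacked, about 75 x 70 x 18 mm high, origin under the middle: leave them.
- shoebrush: Shoe brush, 170 x 50 x 42 mm high, origin under its middle: leave it.
There are look-alikes about, which are no part of the job. Leave any turquoise look-alike of the part that bears drum alone.

How it is judged:
By the outcome, as a careful person would: the job done as asked, in the order asked, and still so for the second after the job is handed in, with the robot touching nothing.
It also fails if it takes over 54 s, if anything falls off the work surface, if the arm or the gripper's body presses on something with over 40 N, if the wrist force passes 120 N, or if a joint passes its speed limit or range.

## Working session

There is one attempt and no reset: what is moved stays moved. The work goes in short steps, Python scripts to look and compute and a shell command to move; the robot and the scene stay as the last step left them, time stands still between calls to the robot, and variables do not carry over. Pictures are saved under pics/ and viewed, about 8 in all and at most 12, crops included, and the job is handed in when it is done.

```bash
mkdir -p pics
cat > h.py <<'E'
from cell import *
import numpy as np, cv2
from scipy.spatial.transform import Rotation as R
def cam(name):
    s=observe(); c=read_camera(name)
    if name=="wrist":
        T=np.eye(4); T[:3,:3]=R.from_euler('xyz',s['tool_rot']).as_matrix(); T[:3,3]=s['tool_pos']
        W=T@np.array(c['T_tool_cam']); c['eye']=W[:3,3]; c['rotation']=W[:3,:3]
    return c
def ray(c,at,z):
    d=np.array([(at[1]-c['cx'])/c['fx'],(at[0]-c['cy'])/c['fy'],1.])
    d=np.array(c['rotation'])@d; e=np.array(c['eye'])
    return e+d*(z-e[2])/d[2]
def proj(c,p):
    q=np.array(c['rotation']).T@(np.array(p)-np.array(c['eye']))
    return q[1]/q[2]*c['fy']+c['cy'], q[0]/q[2]*c['fx']+c['cx']
E
python3 - <<'E'
from h import *
Z=dict(drum=.06+.016+.022+.006,nose=.17,bob=.101,brush=.093,rack=0,finisher=0,dogs=.18,last=0,gluecan=0,tin=0,heels=0,shoebrush=0,hammer=0,awl=0)
Z['drum']=.104
for n in ("scene","top"):
    c=cam(n); cv2.imwrite(f"pics/{n}.png",c['img']); print(n,np.round(c['eye'],3))
    for k,z in Z.items():
        for r in place_of(n,k)[:3]:
            print(k,round(r['conf'],2),np.round(r['at']),np.round(ray(c,r['at'],z),3))
s=observe();print(s)
E
```

```text
scene [ 1.509 -0.145  1.043]Traceback (most recent call last):
  File "<stdin>", line 8, in <module>
  File "h.py", line 13, in ray
    return e+d*(z-e[2])/d[2]
                        ~^^^
IndexError: invalid index to scalar variable.
```

View pics/scene.png

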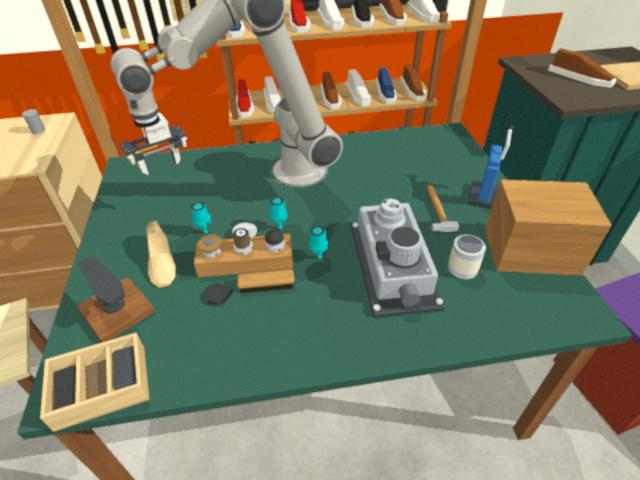

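The scene shows the rack at about (row 255, col 243), with the brush at (245,208), the brown drum at (238,241) and the black bob at (240,275). Three turquoise look-alikes stand at (215,200), (210,278) and (240,318). The finisher spindle is near (208,390). `rotation` isn't a 3x3 matrix, so I'll fix that in the helper.

```bash
sed -i "s/    return c$/    else:\n        r=np.array(c['rotation'],float); c['rotation']=R.from_euler('xyz',r).as_matrix() if r.size==3 else r.reshape(3,3)\n    return c/" h.py
python3 - <<'E'
from h import *
Z=dict(drum=.104,collar=.06,nose=.17,dogs=.18,bob=.101,brush=.093,rack=0,finisher=0,last=0,gluecan=0,hammer=0)
for n in ("scene","top"):
    print(n,np.array(read_camera(n)['rotation']))
    c=cam(n); cv2.imwrite(f"pics/{n}.png",c['img'])
    for k,z in Z.items():
        for r in place_of(n,k)[:3]:
            print(k,round(r['conf'],2),np.round(r['at']),np.round(ray(c,r['at'],z),3))
s=observe();print(s)
E
```

```text
scene [-2.32550172  0.01839501  1.41076522]
drum 0.9 [204. 277.] [ 0.339 -0.115  0.104]
drum 0.77 [238. 314.] [ 0.523 -0.018  0.104]
drum 0.64 [233. 240.] [ 0.464 -0.242  0.104]
collar 0.94 [246. 244.] [ 0.475 -0.235  0.06 ]
collar 0.87 [218. 276.] [ 0.358 -0.121  0.06 ]
collar 0.81 [245. 314.] [ 0.513 -0.015  0.06 ]
nose 0.89 [206. 389.] [0.497 0.224 0.17 ]
dogs 0.79 [200. 389.] [0.48  0.228 0.18 ]
bob 0.81 [235. 275.] [ 0.488 -0.135  0.101]
brush 0.74 [247. 207.] [ 0.494 -0.344  0.093]
rack 0.74 [261. 248.] [ 0.486 -0.229  0.   ]
rack 0.44 [244. 210.] [ 0.383 -0.355  0.   ]
finisher 0.8 [245. 384.] [0.491 0.222 0.   ]
last 0.9 [260. 163.] [ 0.432 -0.506  0.   ]
last 0.7 [210. 439.] [0.354 0.466 0.   ]
last 0.4 [214. 390.] [0.343 0.287 0.   ]
gluecan 0.9 [270. 464.] [0.647 0.44  0.   ]
hammer 0.69 [211. 439.] [0.356 0.468 0.   ]
top [-2.97028895 -0.01573356 -1.56620275]
drum 0.94 [320. 484.] [ 0.29  -0.474  0.104]
drum 0.82 [279. 324.] [ 0.395 -0.056  0.104]
drum 0.69 [245. 391.] [ 0.487 -0.234  0.104]
collar 0.81 [319. 466.] [ 0.294 -0.438  0.06 ]
nose 0.74 [239. 210.] [0.489 0.234
[... 439 characters left out ...]
46 0.459 0.   ]
{'time': 1.4, 'qpos': array([-1.26601529e+00,  3.42000390e-01,  1.52407144e+00, -8.24679531e-06,
        1.27540864e+00, -1.46021848e-01]), 'qvel': array([ 1.91376807e-05, -1.17360550e-04,  9.03397052e-04,  1.36861863e-03,
        1.11459504e-03,  3.50187392e-04]), 'joint_efforts': array([-8.04046394e-04, -4.31129050e+01, -2.44478738e+01,  7.18568475e-02,
        4.83322993e-02, -1.35823947e-05]), 'tool_pos': array([ 0.22875346, -0.47257908,  0.19695029]), 'tool_rot': array([3.14148281e+00, 2.41290396e-05, 4.50805287e-01]), 'contact_force': array([ 0.04548619, -0.11041302,  1.04757769]), 'torque': array([ 0.0203548 ,  0.01610159, -0.03990146]), 'opening': 0.09192722790390388}
```

View pics/top.png

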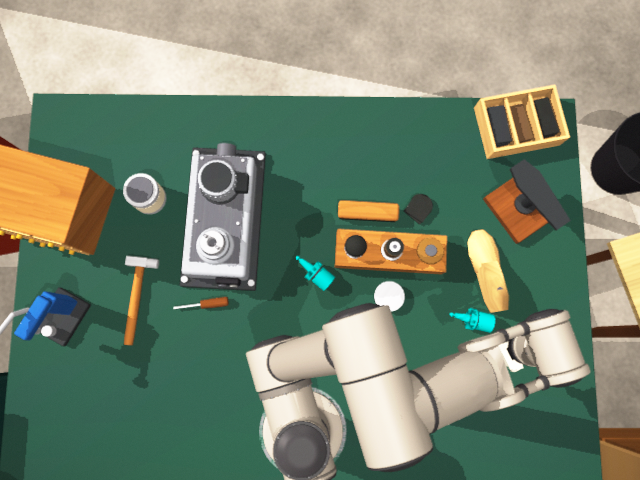

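Candidates for the drum in the top view:
- **Bob:** (246,355)
- **Brown/grey head in the middle hole:** (247,392)
- **Brush:** (250,430)
- **Turquoise copies:** (275,315) and (320,475), with a third hidden under the arm

By the description it's the one in the middle hole, at about (0.48, -0.238). I'll approach above it and check with the wrist camera.

```bash
python3 -m inch '[[[0,0,-10,-0.186],[0,0,-10,-0.186],[0,0,-10,-0.186],[0,0,0,-0.186],[0,0,0,-0.186],[0,0,0,-0.186],[40,30,0,0],[40,40,0,0],[40,40,0,0],[40,40,0,0]]]' -1 30
python3 -m inch '[[[40,40,0,0],[35,10,0,0],[0,0,0,0],[0,0,0,0]]]'
python3 - <<'E'
from h import *
print(grip_point_offset)
Z=dict(drum=.104,collar=.06,bob=.101,brush=.093)
c=cam('wrist'); cv2.imwrite("pics/w1.png",c['img']); print(c['T_tool_cam'],c['eye'])
for k,z in Z.items():
    for r in place_of('wrist',k)[:3]:
        print(k,round(r['conf'],2),np.round(r['at']),np.round(ray(c,r['at'],z),4))
s=observe();print(s['time'],s['tool_pos'],s['tool_rot'])
E
```

```text
time: 2.65
tool_pos: [0.3805, -0.3119, 0.2271]
tool_rot: [3.141, 0.001, 1.566]
contact_force: [0.4, -0.1, -0.5]
opening: 0.0918
time: 3.15
tool_pos: [0.4296, -0.2388, 0.227]
tool_rot: [3.142, 0.001, 1.567]
contact_force: [0.2, 0.2, -0.9]
opening: 0.0918
0.0188
[[ 1.60451026e-04 -9.64871018e-01 -2.62723987e-01  6.97972303e-02]
 [ 9.99999466e-01 -1.13333389e-04  1.02694484e-03  8.49297547e-05]
 [-1.02064471e-03 -2.62724011e-01  9.64870485e-01 -1.88564879e-01]
 [ 0.00000000e+00  0.00000000e+00  0.00000000e+00  1.00000000e+00]] [ 0.4299342  -0.16891916  0.41553813]
drum 0.91 [144. 141.] [ 0.2727 -0.1651  0.104 ]
drum 0.79 [227. 374.] [ 0.4822 -0.2412  0.104 ]
collar 0.89 [369. 219.] [ 0.3086 -0.4287  0.06  ]
collar 0.68 [131. 168.] [ 0.2799 -0.152   0.06  ]
collar 0.65 [214. 365.] [ 0.4802 -0.2379  0.06  ]
bob 0.8 [110. 386.] [ 0.4891 -0.1371  0.101 ]
brush 0.72 [319. 361.] [ 0.4748 -0.3439  0.093 ]
3.4 [ 0.42932935 -0.23923001  0.22689181] [-3.14157334e+00  1.48545867e-04  1.56521489e+00]
```

View pics/w1.png

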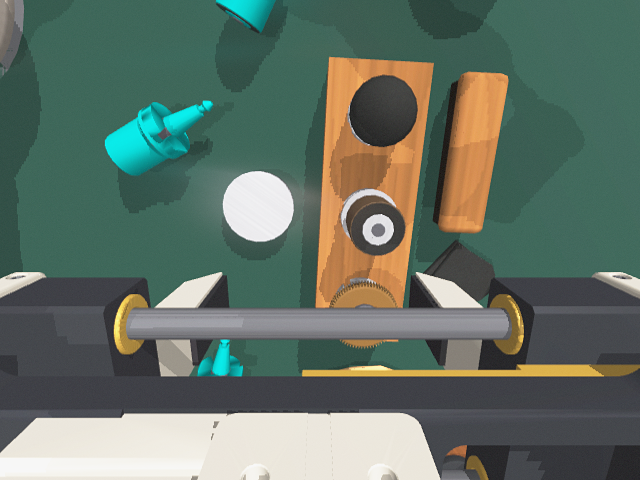

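The middle head is the straight brown drum with a flat top at (230,378). The bob is at (110,384) and the brush at (313,363), and the turquoise copies are lying on the table. So the choice is confirmed. I'll refine the position from the top disc.

Run:
```python
from h import *
c=cam('wrist'); g=cv2.cvtColor(c['img'],cv2.COLOR_BGR2GRAY)
m=g[190:265,335:420]
h=cv2.HoughCircles(cv2.medianBlur(m,3),cv2.HOUGH_GRADIENT,1,20,param1=120,param2=12,minRadius=12,maxRadius=33)
for u,v,r in h[0][:5]: print(u+335,v+190,r,ray(c,(v+190,u+335),.126),ray(c,(v+190,u+335),.076), r*.29/c['fx'])
```

```text
375.5 224.5 30.2 [ 0.4798138  -0.23464996  0.126     ] [ 0.48845176 -0.24592046  0.076     ] 0.025920995
```

```bash
python3 -m inch '[[[-1,26,10,0.003],[0,26.5,25,0],[0,0,30,0],[0,0,0,0],[0,0,0,0]]]'
python3 - <<'E'
from h import *
c=cam('wrist'); cv2.imwrite("pics/w2.png",c['img'])
for k,z in dict(drum=.104,collar=.06).items():
    for r in place_of('wrist',k)[:3]:
        print(k,round(r['conf'],2),np.round(r['at']),np.round(ray(c,r['at'],z),4))
s=observe();print(s['time'],s['tool_pos'],s['tool_rot'])
print(proj(c,[.482,-.24,.126]))
E
```

```text
time: 4.08
tool_pos: [0.4825, -0.2403, 0.1631]
tool_rot: [3.14, 0.001, 1.563]
contact_force: [0.4, 0.5, -0.0]
opening: 0.0917
drum 0.6 [144.  47.] [ 0.2925 -0.1664  0.104 ]
drum 0.58 [242. 318.] [ 0.4823 -0.2396  0.104 ]
collar 0.81 [124.  80.] [ 0.2888 -0.1502  0.06  ]
collar 0.51 [ 98. 327.] [ 0.4909 -0.1324  0.06  ]
4.225 [ 0.48262908 -0.2402385   0.16337704] [3.13943147e+00 1.53618495e-03 1.56339710e+00]
(np.float64(250.92626105699125), np.float64(317.22920412502054))
```

View pics/w2.png

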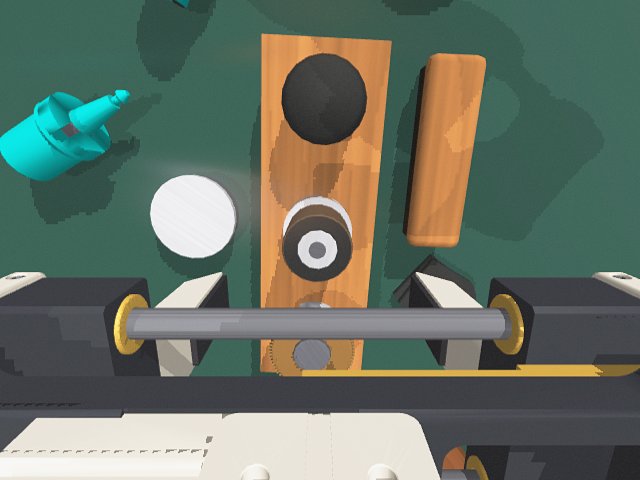

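Drum top centre is at (250,317), which is exactly where I predicted. Descending and gripping.

```bash
python3 -m inch '[[[0,0,20,0],[0,0,30,0],[0,0,20,0],[0,0,8,0],[0,0,0,0]]]' - 45
python3 -m inch '[[[0,0,0,0],[0,0,0,0],[0,0,0,0],[0,0,0,0],[0,0,0,0],[0,0,0,0],[0,0,0,0],[0,0,0,0]]]' 1 45
```

```text
time: 4.85
tool_pos: [0.4824, -0.2399, 0.0844]
tool_rot: [3.141, 0.0, 1.564]
contact_force: [1.2, -0.9, -0.1]
opening: 0.0915
time: 5.85
tool_pos: [0.4819, -0.2397, 0.084]
tool_rot: [-3.141, 0.0, 1.564]
contact_force: [-2.7, -0.4, 4.1]
opening: 0.0489
```

```bash
python3 -m inch '[[[0,0,-5,0],[0,0,-15,0],[0,0,-30,0],[0,0,-30,0],[0,0,-30,0],[0,0,-30,0],[0,0,-30,0],[0,0,-30,0],[0,0,0,0],[0,0,0,0]]]'
python3 - <<'E'
from h import *
s=observe();print(s['tool_pos'],s['tool_rot'],s['opening'],s['contact_force'],s['torque'])
for n in ('scene','top'):
    c=cam(n)
    p=s['tool_pos']
    for k,z in dict(drum=p[2]+.0188,collar=p[2]+.0188-.044,nose=.17,dogs=.18,finisher=0).items():
        for r in place_of(n,k)[:4]:
            q=ray(c,r['at'],z); print(n,k,round(r['conf'],2),np.round(r['at']),np.round(q,4))
    cv2.imwrite(f"pics/{n}2.png",c['img'])
E
```

```text
time: 7.1
tool_pos: [0.4817, -0.2392, 0.2827]
tool_rot: [-3.14, -0.001, 1.564]
contact_force: [-0.5, 0.0, -5.9]
opening: 0.0489
[ 0.48167059 -0.23922818  0.28273787] [-3.14002027e+00 -1.05471612e-03  1.56385139e+00] 0.048920830995297246 [-0.4947803   0.02335465 -5.86685524] [ 0.00165994 -0.09559408 -0.02745014]
scene drum 0.95 [224. 168.] [ 0.6143 -0.4019  0.3015]
scene drum 0.9 [182. 234.] [ 0.4634 -0.2323  0.3015]
scene drum 0.75 [223. 305.] [ 0.6739 -0.0568  0.3015]
scene drum 0.75 [201. 258.] [ 0.5642 -0.1701  0.3015]
scene collar 0.92 [226. 183.] [ 0.5757 -0.3764  0.2575]
scene collar 0.87 [224. 318.] [ 0.635  -0.0202  0.2575]
scene collar 0.82 [195. 234.] [ 0.4681 -0.2363  0.2575]
scene collar 0.79 [210. 268.] [ 0.5526 -0.147   0.2575]
scene nose 0.81 [208. 392.] [0.5055 0.2308 0.17  ]
scene dogs 0.73 [202. 391.] [0.4858 0.2307 0.18  ]
scene finisher 0.87 [243. 387.] [0.4846 0.2356 0.    ]
scene finisher 0.65 [270. 459.] [0.6446 0.4236 0.    ]
scene finisher 0.58 [235. 271.] [ 0.3775 -0.1476  0.    ]
top drum 0.72 [295. 309.] [ 0.3398 -0.0188  0.3015]
top drum 0.62 [322. 481.] [ 0.2802 -0.4106  0.3015]
top drum 0.61 [232. 407.] [ 0.4877 -0.2465  0.3015]
top collar 0.84 [320. 464.] [ 0.2858 -0.3831  0.2575]
top collar 0.79 [289. 296.] [0.3554 0.0117 0.2575]
top collar 0.71 [245. 354.] [ 0.4617 -0.1258  0.2575]
top collar 0.51 [238. 403.] [ 0.4805 -0.2424  0.2575]
top nose 0.77 [242. 211.] [0.4816 0.2303 0.17  ]
top dogs 0.72 [238. 213.] [0.4908 0.226  0.18  ]
top finisher 0.84 [247. 222.] [0.4929 0.2276 0.    ]
```

```bash
python3 -m inch '[[[20,0,-10,0],[40,1,-5,0],[45,1,0,0],[45,1,0,0],[45,1,0,0],[45,0,0,0],[45,0,0,0],[45,0,0,0],[28,0,0,0],[10,0,0,0]]]'
python3 -m inch '[[[0,0,0,0],[0,0,0,0]]]'
cat > n.py <<'E'
import sys
from h import *
c=cam('wrist'); cv2.imwrite(f"pics/{sys.argv[1]}.png",c['img'])
s=observe();print(s['time'],s['tool_pos'],s['tool_rot'],s['opening'])
for k,z in dict(nose=.17,dogs=.18,finisher=0,drum=s['tool_pos'][2]+.0188,collar=s['tool_pos'][2]-.0252).items():
    for i in range(2):
        if i: c=cam('wrist')
        for r in place_of('wrist',k)[:2]:
            print(k,round(r['conf'],2),np.round(r['at']),np.round(ray(c,r['at'],z),4))
E
python3 n.py w3
```

```text
time: 8.95
tool_pos: [0.4882, 0.1305, 0.2995]
tool_rot: [3.141, -0.0, 1.567]
contact_force: [-0.7, -0.3, -5.0]
opening: 0.0488
time: 9.2
tool_pos: [0.4888, 0.1275, 0.299]
tool_rot: [3.141, 0.001, 1.563]
contact_force: [-0.6, -0.4, -5.2]
opening: 0.0489
9.25 [0.48882288 0.12736041 0.29900689] [3.14146483e+00 4.51834820e-04 1.56252453e+00] 0.0490366320985365
nose 0.83 [102. 313.] [0.485  0.2359 0.17  ]
nose 0.97 [108. 314.] [0.4862 0.2306 0.17  ]
dogs 0.56 [107. 315.] [0.487  0.2306 0.18  ]
dogs 0.17 [106. 310.] [0.4829 0.2319 0.18  ]
dogs 0.6 [106. 314.] [0.4862 0.232  0.18  ]
finisher 0.71 [122. 314.] [0.4847 0.2314 0.    ]
finisher 0.85 [119. 316.] [0.4873 0.2359 0.    ]
drum 0.67 [282. 319.] [0.4892 0.1278 0.3178]
drum 0.52 [106. 313.] [0.4873 0.2168 0.3178]
drum 0.8 [281. 315.] [0.4874 0.1288 0.3178]
collar 0.71 [ 84. 202.] [0.4222 0.2342 0.2738]
collar 0.6 [277. 243.] [0.4382 0.1145 0.2738]
```

View pics/w3.png

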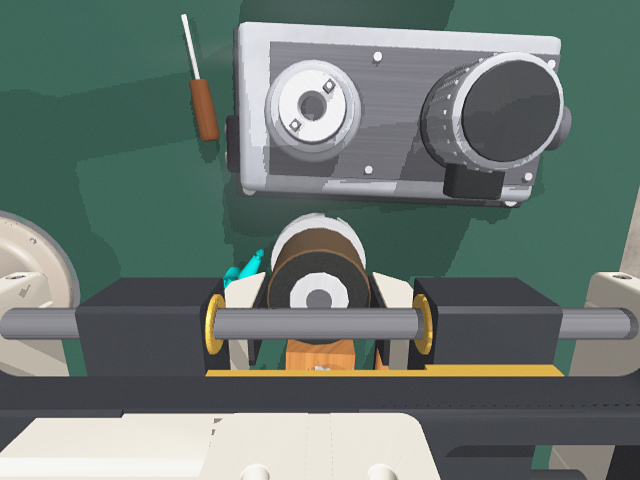

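Nose bore is at (107,313), with dogs at (86,329) and (125,295). The drum is held with its top at (298,319), and a collar slot shows near (217,344). I'll magnify both areas.

Run:
```python
from h import *
i=cv2.imread('pics/w3.png')
a=cv2.resize(i[55:155,260:370],None,fx=6,fy=6,interpolation=cv2.INTER_CUBIC)[:,:]
b=cv2.resize(i[200:320,260:380],None,fx=5,fy=5,interpolation=cv2.INTER_CUBIC)
cv2.imwrite('pics/a.png',np.hstack([cv2.resize(a,(400,364)),cv2.resize(b,(400,364))]))
```

```text
(no output)
```

View pics/a.png

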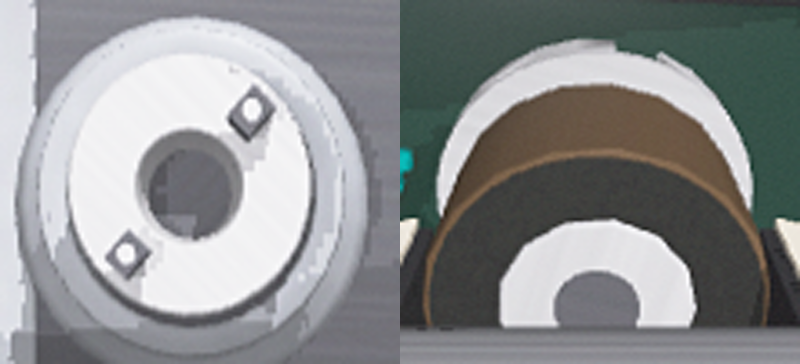

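Run:
```python
from h import *
c=cam('wrist'); s=observe(); print(s['tool_pos'])
P=lambda r,q,z:ray(c,(r,q),z)
print('nose',P(105.7,312,.17)); a=P(84.7,329.3,.18); b=P(124.5,294.9,.18); m=(a+b)/2
print('dogs mid',m,'sep',np.linalg.norm(a-b),'ang',np.degrees(np.arctan2(*(a-b)[1::-1])))
zc=s['tool_pos'][2]+.0188-.044
d=P(298,319,zc+.066); print('drum top',d)
for z in (zc,zc+.012):
  for q in ((216,331),(214.5,325),(218,337)):
    p=P(*q,z); v=p-np.array([*s['tool_pos'][:2],z]); print(z,p,np.hypot(*v[:2]),np.degrees(np.arctan2(v[1],v[0])))
```

```text
[0.48877767 0.12834622 0.29890699]
nose [0.4842469 0.2338463 0.17     ]
dogs mid [0.48428898 0.23336979 0.18      ] sep 0.043199892845402196 ang 46.701804003968185
drum top [0.48929246 0.12923366 0.33970699]
0.27370699081784317 [0.49735286 0.15574508 0.27370699] 0.028709426401318665 72.62113132688549
0.27370699081784317 [0.4934947  0.156752   0.27370699] 0.028794762828250893 80.57156532786298
0.27370699081784317 [0.50122284 0.1544077  0.27370699] 0.028880493746753517 64.47406020192079
0.2857069908178432 [0.49690285 0.15812679 0.28570699] 0.030869089764450932 74.73914887196194
0.2857069908178432 [0.49326132 0.15907717 0.28570699] 0.03105630897672589 81.69911766067936
0.2857069908178432 [0.50055555 0.1568645  0.28570699] 0.030854667457977346 67.55967618460635
```

Dogs lie at 46.7° (separation 43.2 mm, expected 43), the slot at about 73°, and the nose at about (0.4843, 0.2335). I'll move over it, pre-turn 12° and lower the shank, leaving the last ~14° for turning under contact.

```bash
python3 -m inch '[[[30,-2,0,0],[40,-2,0,0],[25,-1,0,0],[10,0,0,0],[0,0,0,0.105],[0,0,0,0.105],[0,0,0,0],[0,0,0,0]]]'
python3 -m inch '[[[0,0,10,0],[0,0,15,0],[0,0,10,0],[0,0,5,0],[0,0,0,0],[0,0,0,0]]]'
python3 - <<'E'
from h import *
s=observe(); print(s['tool_pos'],np.degrees(s['tool_rot']),s['contact_force'],s['torque'])
p=np.array(s['tool_pos'])
for n in ('scene','wrist'):
    c=cam(n); i=c['img']; r,q=proj(c,[.4845,.2335,.2]); r,q=int(r),int(q); print(n,r,q)
    k=55 if n=='scene' else 120
    cv2.imwrite(f'pics/{n}_b.png',cv2.resize(i[max(r-k,0):r+k,max(q-k,0):q+k],(400,400)))
cv2.imwrite('pics/b.png',np.hstack([cv2.imread('pics/scene_b.png'),cv2.imread('pics/wrist_b.png')]))
E
```

```text
time: 11.05
tool_pos: [0.4846, 0.2329, 0.2989]
tool_rot: [3.141, 0.0, 1.355]
contact_force: [0.0, 0.2, -5.4]
opening: 0.0485
time: 11.8
tool_pos: [0.4848, 0.2334, 0.2594]
tool_rot: [3.141, -0.0, 1.354]
contact_force: [1.0, 0.4, -5.9]
opening: 0.049
[0.48477575 0.23344264 0.25938835] [ 1.79946476e+02 -2.46333894e-02  7.75728132e+01] [ 1.03224141  0.38568488 -5.92956852] [-0.05779931 -0.06077624  0.004938  ]
scene 196 391
wrist 242 317
```

View pics/b.png

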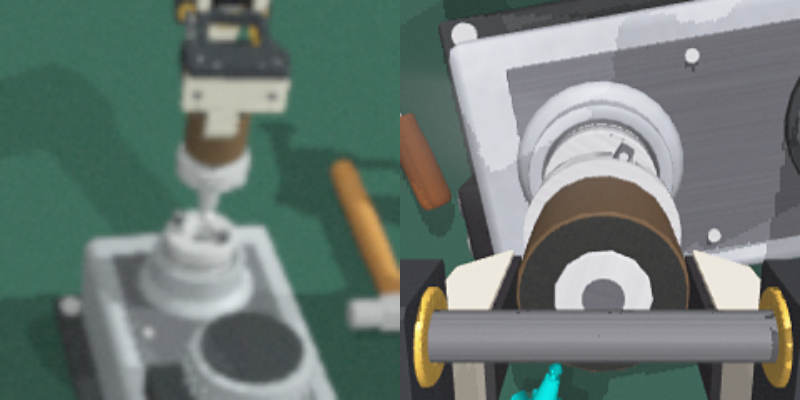

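Shank tip is centred over the bore in both views. Lowering further.

```bash
python3 -m inch '[[[0,0,5,0],[0,0,5,0],[0,0,5,0],[0,0,5,0],[0,0,0,0]]]'; python3 -m inch '[[[0,0,5,0],[0,0,5,0],[0,0,5,0],[0,0,5,0],[0,0,4,0],[0,0,0,0],[0,0,0,0]]]'; python3 -c "
from h import *
s=observe();print(s['tool_pos'],s['contact_force'],s['torque'])"
```

```text
time: 12.52
tool_pos: [0.4842, 0.2333, 0.2383]
tool_rot: [-3.141, 0.001, 1.354]
contact_force: [-0.9, 0.1, -4.8]
opening: 0.0489
time: 13.4
tool_pos: [0.4846, 0.2334, 0.2151]
tool_rot: [3.141, -0.0, 1.354]
contact_force: [-0.2, -0.1, -5.6]
opening: 0.0491
[0.48461966 0.23338181 0.21505681] [-0.23743282 -0.05770111 -5.62920842] [-0.07521779 -0.02908949  0.04216215]
```

```bash
python3 -m inch '[[[0,0,2,0],[0,0,2,0],[0,0,2,0],[0,0,1,0],[0,0,1,0],[0,0,0,0]]]'; python3 -m inch '[[[0,0,0.5,0],[0,0,0.5,0],[0,0,0,0]]]';python3 -m inch '[[[0,0,0.5,0],[0,0,0.5,0],[0,0,0,0]]]'
```

```text
time: 14.15
tool_pos: [0.4845, 0.2333, 0.2068]
tool_rot: [-3.142, 0.0, 1.354]
contact_force: [-0.8, 0.0, -5.6]
opening: 0.0486
time: 14.52
tool_pos: [0.4845, 0.2333, 0.2058]
tool_rot: [3.142, 0.0, 1.354]
contact_force: [0.4, -0.5, -4.7]
opening: 0.0488
time: 14.9
tool_pos: [0.4845, 0.2333, 0.2048]
tool_rot: [-3.142, 0.0, 1.354]
contact_force: [0.6, -0.1, -5.5]
opening: 0.0486
```

```bash
for i in 1 2 3 4; do python3 -m inch '[[[0,0,0.4,0],[0,0,0,0]]]' | grep -v rot; done
```

```text
time: 15.15
tool_pos: [0.4845, 0.2333, 0.2044]
contact_force: [0.1, -0.2, -5.1]
opening: 0.0491
time: 15.4
tool_pos: [0.4845, 0.2333, 0.2041]
contact_force: [-0.3, -1.8, -4.5]
opening: 0.0489
time: 15.65
tool_pos: [0.4845, 0.2333, 0.204]
contact_force: [-1.6, -1.0, -0.1]
opening: 0.0489
time: 15.9
tool_pos: [0.4846, 0.2334, 0.2039]
contact_force: [-3.3, -0.9, 3.0]
opening: 0.0487
```

On the dogs with about 8 N. Now turning clockwise under light pressure.

```bash
for i in 1 2 3; do python3 -m inch '[[[0,0,0,0.035],[0,0,0,0.035],[0,0,0,0]]]'; done
```

```text
time: 16.27
tool_pos: [0.4843, 0.2338, 0.2039]
tool_rot: [3.142, -0.001, 1.282]
contact_force: [-4.0, 0.2, 6.1]
opening: 0.0487
time: 16.65
tool_pos: [0.4842, 0.2339, 0.2038]
tool_rot: [-3.141, -0.001, 1.212]
contact_force: [-4.9, -0.5, 5.3]
opening: 0.0487
time: 17.02
tool_pos: [0.4846, 0.2334, 0.203]
tool_rot: [3.141, 0.0, 1.143]
contact_force: [-0.2, -0.3, -4.5]
opening: 0.0488
```

The force released at 12° of turn, so the slots have found the dogs. Checking by lowering slightly.

```bash
for i in 1 2; do python3 -m inch '[[[0,0,0.5,0],[0,0,0.5,0],[0,0,0,0]]]'; done; python3 -c "
from h import *
print(observe()['torque'])"
```

```text
time: 17.4
tool_pos: [0.4845, 0.2331, 0.2018]
tool_rot: [-3.141, 0.001, 1.144]
contact_force: [-0.2, -0.7, -5.1]
opening: 0.0486
time: 17.77
tool_pos: [0.4845, 0.2333, 0.2013]
tool_rot: [3.141, 0.0, 1.144]
contact_force: [-1.1, -0.4, -3.9]
opening: 0.0488
[-0.17348051 -0.01795608 -0.0439316 ]
```

```bash
for i in 1 2 3; do python3 -m inch '[[[0,0,0.7,0],[0,0,0.7,0],[0,0,0,0]]]' - 60; done
```

```text
time: 18.15
tool_pos: [0.4846, 0.2334, 0.2002]
tool_rot: [3.141, -0.0, 1.144]
contact_force: [-1.6, -1.4, 0.5]
opening: 0.0486
time: 18.52
tool_pos: [0.4847, 0.2334, 0.1991]
tool_rot: [3.141, -0.001, 1.144]
contact_force: [-1.8, -0.8, 4.6]
opening: 0.0485
time: 18.9
tool_pos: [0.4843, 0.2331, 0.1966]
tool_rot: [-3.141, 0.001, 1.144]
contact_force: [-1.2, -0.4, 0.4]
opening: 0.0489
```

```bash
for i in 1 2 3 4; do python3 -m inch '[[[0,0,0.7,0],[0,0,0,0]]]'|grep -v rot; done
```

```text
time: 19.15
tool_pos: [0.4843, 0.2331, 0.1958]
contact_force: [-1.5, -1.0, -2.7]
opening: 0.0485
time: 19.4
tool_pos: [0.4843, 0.2332, 0.1954]
contact_force: [-1.2, -1.7, -1.1]
opening: 0.0485
time: 19.65
tool_pos: [0.4844, 0.2333, 0.1949]
contact_force: [-2.8, -1.5, -1.4]
opening: 0.0482
time: 19.9
tool_pos: [0.4844, 0.2333, 0.1945]
contact_force: [-4.5, -2.3, 1.4]
opening: 0.0487
```

```bash
for i in 1 2 3 4; do python3 -m inch '[[[0,0,0.6,0],[0,0,0,0]]]'|grep -v rot; done
```

```text
time: 20.15
tool_pos: [0.4844, 0.2333, 0.1945]
contact_force: [-4.5, -2.7, 5.3]
opening: 0.0486
time: 20.4
tool_pos: [0.4844, 0.2333, 0.1944]
contact_force: [-7.0, -4.1, 9.8]
opening: 0.0485
time: 20.65
tool_pos: [0.4844, 0.2333, 0.1944]
contact_force: [-6.6, -3.8, 12.7]
opening: 0.0486
time: 20.9
tool_pos: [0.4844, 0.2334, 0.1943]
contact_force: [-8.9, -4.1, 15.3]
opening: 0.0486
```

```bash
python3 -m inch '[[[-0.5,-0.5,0,0],[0,0,0,0]]]'; python3 -m inch '[[[-0.5,-0.5,0.4,0],[0,0,0,0]]]';  python3 -m inch '[[[0,0,0.8,0],[0,0,0,0]]]'; python3 -c "
from h import *
print(observe()['torque'])"
```

```text
time: 21.15
tool_pos: [0.4843, 0.2331, 0.1943]
tool_rot: [3.139, -0.002, 1.144]
contact_force: [-7.1, -4.5, 14.9]
opening: 0.0484
time: 21.4
tool_pos: [0.4842, 0.233, 0.1942]
tool_rot: [3.138, -0.003, 1.144]
contact_force: [-6.1, -4.2, 15.2]
opening: 0.0486
time: 21.65
tool_pos: [0.4842, 0.233, 0.1941]
tool_rot: [3.138, -0.003, 1.144]
contact_force: [-7.8, -5.3, 20.0]
opening: 0.0486
[-0.82495111  1.49130134 -0.012793  ]
```

```bash
python3 -m inch '[[[0.5,0.5,-1.5,0],[0,0,-1.5,0],[0,0,0,0]]]'
python3 - <<'E'
from h import *
s=observe();print(s['tool_pos'],s['contact_force'],s['torque'])
for n in ('scene','wrist'):
    c=cam(n); i=c['img']; r,q=map(int,proj(c,[.4845,.2335,.19])); k=45 if n=='scene' else 120
    cv2.imwrite(f'pics/{n}_c.png',cv2.resize(i[max(r-k,0):r+k,q-k:q+k],(400,400)))
cv2.imwrite('pics/c.png',np.hstack([cv2.imread('pics/scene_c.png'),cv2.imread('pics/wrist_c.png')]))
E
```

```text
time: 22.02
tool_pos: [0.4841, 0.2329, 0.1943]
tool_rot: [3.141, -0.0, 1.144]
contact_force: [-4.3, -4.5, 5.3]
opening: 0.0489
[0.48410471 0.23286679 0.19426181] [-4.26022849 -4.47770381  5.26704726] [-0.85874503  0.62923769 -0.06512373]
```

View pics/c.png

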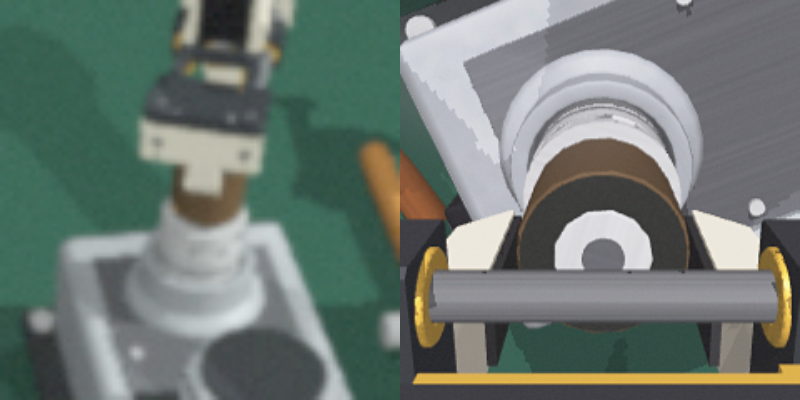

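The collar sits flush on the nose with no gap in either view. I'll relieve the remaining preload, open, and rise.

```bash
python3 -m inch '[[[-0.4,0,-1.5,0],[0,0,0,0]]]'; python3 -m inch '[[[0,0,0,0],[0,0,0,0],[0,0,0,0],[0,0,0,0],[0,0,0,0],[0,0,0,0],[0,0,0,0],[0,0,0,0]]]' -1; python3 -m inch '[[[0,0,-5,0],[0,0,-15,0],[0,0,-30,0],[0,0,-30,0],[-10,0,-20,0],[-40,0,0,0],[-40,0,0,0],[0,0,0,0],[0,0,0,0]]]'
python3 n.py w5
python3 - <<'E'
from h import *
i=cam('wrist')['img']; j=cam('scene'); r,q=map(int,proj(j,[.4845,.2335,.19])); k=45
a=cv2.resize(j['img'][r-k:r+k,q-k:q+k],(400,400))
cv2.imwrite('pics/d.png',np.hstack([a,cv2.resize(i[0:300,170:470],(400,400))]))
E
```

```text
time: 22.38
tool_pos: [0.4839, 0.2327, 0.1944]
tool_rot: [-3.141, 0.0, 1.144]
contact_force: [0.7, -2.1, -5.7]
opening: 0.0485
time: 23.38
tool_pos: [0.4837, 0.2327, 0.1952]
tool_rot: [3.142, 0.0, 1.144]
contact_force: [-0.6, -0.2, -0.4]
opening: 0.0918
time: 24.5
tool_pos: [0.4469, 0.1511, 0.2961]
tool_rot: [3.14, -0.001, 1.143]
contact_force: [-0.7, -0.4, 0.2]
opening: 0.092
24.55 [0.44688084 0.15136684 0.29578605] [ 3.14072148e+00 -8.72375255e-04  1.14402787e+00] 0.0919353800002974
drum 0.76 [119. 319.] [0.4816 0.2264 0.3146]
drum 0.73 [327. 313.] [0.4335 0.1279 0.3146]
drum 0.92 [327. 314.] [0.4338 0.1275 0.3146]
drum 0.72 [120. 317.] [0.4805 0.2265 0.3146]
collar 0.98 [304. 316.] [0.4317 0.1203 0.2706]
collar 0.76 [303. 316.] [0.4319 0.121  0.2706]
```

View pics/d.png

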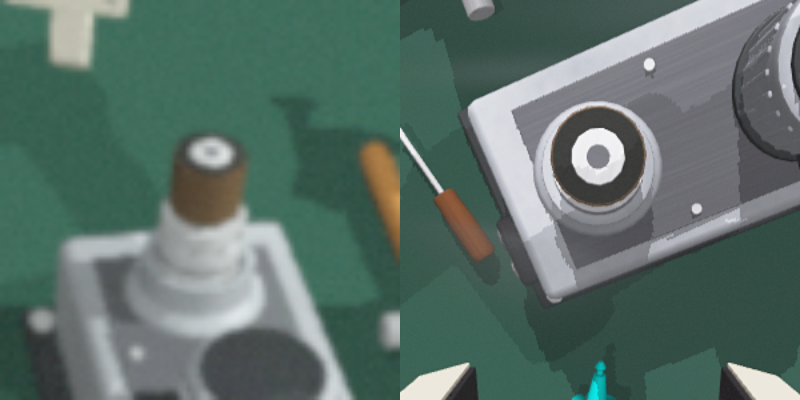

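```bash
python3 -c "
from h import *
print(hand_in())"
```

```text
the job is handed in; nothing more can be done
None
```

The sanding drum from the rack's middle hole is fitted on the finisher spindle, released, and the job is handed in at about 25 s on the robot's clock.

- **Fitting:** I lowered the shank until the collar rested on the dogs with about 8 N. I turned it about 12° clockwise under 8–12 N until it dropped. I then pressed it past the catch to a hard stop about 9.9 mm below first contact, against an expected 10 mm. The press peaked at about 25 N on the nose, plus up to about 10 N sideways.
- **Last checks:** After release, the scene and wrist pictures show the drum upright and centred, with no visible gap between collar and nose. The gripper was open and reading about zero force.
- **Not checked:**
  - I did not measure the drum's seated height after release; "fully home" rests on the hard stop, the force drop at the catch, and the pictures.
  - I did not re-photograph the rack and the rest of the bench at the end. The force readings, taken between moves, showed no contact with them.
- **Disagreements:** The detector's estimates of the nose position differed by several millimetres between views, so I used my own fit from the wrist picture. The detector also kept reporting the turquoise copies as the drum, and I ignored those.

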